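# Turn an inlay panel home on its pin and weight it down

## Robot

A 7-joint arm with a two-finger parallel gripper is mounted at the origin on the work surface. World frame = base frame: x ahead of the robot, y to its left, z up, the work surface at z = 0. Lengths are in m, angles in rad, forces in N, time in s.
With the tool pointing down it reaches from about 0.4 to 0.85 m from the base axis. Payload 4.4 kg.
Tool frame: the origin (TCP) lies midway between the tips of the shut fingers; the grasp point (between the pads) lies 19 mm behind it (r.hold_point_z is the z of the grasp point in the tool frame, in m); z points along the fingers, y is the direction in which the jaws open and shut (so a half turn about z gives the same grasp; the last joint's range is limited). The gripper opens to 94 mm and grips with 3 to 60 N. Pads are 16 mm wide; open, the fingers measure 119 mm over their backs; the gripper's body (75 mm by 177 mm) begins 78 mm behind the grasp point.
Start: joints at [-1.35, 0.628, 0.038, 1.517, -0.027, 0.996, -0.02], TCP at [0.184, 0.623, 0.205] pointing down, gripper open.
Joint ranges: [-3.06, 3.06], [-0.37, 2.12], [-1.25, 1.32], [0.18, 2.47], [-1.1, 4.24], [0.23, 1.98], [-2.94, 2.94]. Speed limits (rad/s): [2.57, 2.57, 3.14, 3.14, 3.14, 3.14, 3.14].

## Interface

Orientations are given as a unit quaternion [w, x, y, z].
In Python, from rig import r, imaging gives the robot as it stands.
- The arm moves only by the tool arm_command, never from a script. Its argument "increments" is a list that holds one entry, the list of rows, each a list of 7 numbers: the shift along the tool's x, y, z in cm, then the turn, a rotation vector about the tool's x, y, z in rad, then the finger opening in cm, from 0 to 9.4. A call has 1 to 10 rows; each row is the pose to reach, as a shift and turn from the pose commanded when the call began, along the tool's axes at that moment; what a row does not reach only later rows make up. A row lasts 1/8 s, in which the tool goes at most 62.5 mm and 10.7 degrees, less where a joint would pass 70% of its speed; a pose out of reach is approached as far as the arm can. A call with a gripper value outside its range is refused whole. The fingers move at their own pace and stop on an object; the grip force is fixed at half the most. Time passes only in rows, so rows that repeat a pose let the fingers close. It gives the time, the measured TCP pose, the force and the opening at its end, in the units of the state.
- r.observe(): the state, without advancing time (a new reading comes with each control period).
- imaging.read_camera(name): name is "side" or "top"; returns (picture, depth): 480x640x3 uint8, red, green, blue; 480x640 float32, m along the optical axis (not along the pixel's ray), 0 where there is no reading.
- imaging.camera_info(name): a dict with "mtx" (3x3 intrinsics, pixels), "D" ([k1, k2, p1, p2, k3] as OpenCV has them; the pictures are not rectified), "R" (3x3) and "t" (3): a world point X has camera coordinates R X + t. Camera axes: x right, y down, z forward; pixel columns grow to the right and rows downward; lengths in m; the calibration is good to about 2 mm. A picture is of the moment at which its call begins. camera_info takes no time and is no camera call.
- r.hand_in(): hands the job in, once; it reports no verdict.
The state is a dict: "clock": time; "q": joint angles; "qvel": joint speeds; "joint_torque": joint torques, N m; "tool_pos": TCP position; "tool_rot": TCP orientation; "force": force on the tool from outside, world axes, zero at the start; "wrist_torque": the same for the moment, N m; "grip_width": opening from 0.0 (shut) to 1.0 (fully open).
Only numpy, scipy, OpenCV 4.12 (cv2) and the standard library are available. Lean on these libraries where they do the work, as an engineer would, in place of code of your own. Each camera call takes 0.05 s, during which the arm holds its last target. There are 200 camera calls.

## Task

A steel weight stands in the way of the copper inlay panel on the setting-out board: lift the weight over onto the green pad and let go of it there. Then, without lifting the panel, turn it by pushing the corner opposite its notch, with the notch kept bearing on the steel pin, until its side lies flush along the whole brass fence and the notch is seated on the pin. Last, set the weight upright within the round brass medallion in the middle of the panel, leaving the panel flush and the bowl, tub, jar and tool pot where they stand.

Things in the scene. Friction and masses are not known exactly. Their poses are not given: they have to be found in the camera images.
- board: Fixed plywood setting-out board lying on the bench, 250 (its x) x 270 (its y) x 15 mm thick. Origin: centre of its underside; z up. It carries the pin and the fence. Its place and yaw vary.
- pin (a point): Centre of the top of the fixed upright steel pin, 12 mm diameter, standing 16 mm above the board's top face, at x -80, y -10 mm in the board's frame.
- fence (a point): Middle of the top edge of the working face of the brass fence fixed on the board: a bar 12 mm thick, 95 mm long along the board's y (from 25 to 120 mm beyond the pin in +y), 14 mm high above the board. The face looks to the board's +x and lies 8.7 mm to the -x side of the pin's axis.
- panel: Loose square copper-faced panel, 120 x 120 x 8 mm, about 0.35 kg, flat on the board; reaches -8 to +112 mm in its x and y. Origin: on its underside, on the pin's axis. Notch: 14.5 mm square cut from corner (-8, -8), 0.5 mm play on the pin. Starts turned clockwise from above by 0.8 to 1.25 rad; home: axes parallel to the board's, side x = -8 flush on the fence.
- medallion (a point): Centre of the brass medallion on the panel's top face: 54 mm diameter disc with a thin black rim, level with the face, at (52, 52) mm in the panel's frame.
- push_corner (a point): The panel's plain corner diagonally opposite the notch, on its top face, at (112, 112) mm in the panel's frame. Pushing the side x = +112 near this corner in the panel's own -x (2 to 6 N to slide it) turns it home (anticlockwise). The notch may creep a few mm off the pin meanwhile; a second press on the same side nearer the pin seats it against pin and fence.
- weight: Loose round steel weight, 0.3 kg, upright on the board between panel and fence at the start. Foot 42 mm diameter, 24 mm high; then a neck 16 mm diameter; then a knob 25 mm diameter from 40 to 56 mm above its underside, top at 58 mm. Grip it by the knob from above. Origin: centre of its underside; z up.
- pad: Green square pad fixed on the bench, 85 x 85 x 4 mm, off to one side of the board. Origin: centre of its underside.
- bowl: Loose copper bowl with turquoise chips, 100 mm diameter, 58 mm high. Bystander: leave alone. Origin: centre of its underside.
- tub: Loose white tub with yellow lid, 84 mm diameter, 65 mm high. Bystander: leave alone. Origin: centre of its underside.
- jar: Loose amber glass jar with black cap, 50 mm diameter, 105 mm high, on the bench beyond the board's +x edge. Bystander: leave alone. Origin: centre of its underside.
- pot: Loose blue pot of small tools, 56 mm diameter, 75 mm high, handles up to 110 mm, on the bench beyond the board's +y edge near the weight. Bystander: leave alone. Origin: centre of its underside.
Things that resemble listed ones, but are neither listed nor needed, are in the scene too. There is more than one size of the panel; the one meant has the size given above.

How it is judged:
By the outcome, as a careful person would: the job done as asked, in the order asked, and still so for the second after the job is handed in, with the robot touching nothing.
It also fails if it takes over 69 s, if anything falls off the work surface, if the arm or the gripper's body presses on something with over 40 N, if the wrist force passes 120 N, or if a joint passes its speed limit or range.

## Working session

There is one attempt and no reset: what is moved stays moved. The work goes in short steps, Python scripts to look and compute and a tool call to move; the robot and the scene stay as the last step left them, time stands still between calls to the robot, and variables do not carry over. Pictures are saved under pics/ and viewed, about 8 in all and at most 12, crops included, and the job is handed in when it is done.

Besides the shell and the picture viewer there is one more tool, called after "Request:" as a command line: name --argument value ..., lists and objects as JSON in quotes. arm_command: Moves the arm, as the interface text tells. Its arguments: {"type":"object","properties":{"increments":{"type":"array","items":{"type":"array","items":{"type":"array","items":{"type":"number"}}}}},"required":["increments"]}

```bash
ls; mkdir -p pics; python3 - <<'E'
from rig import r, imaging
import cv2,numpy as np
for n in("top","side"):
    p,d=imaging.read_camera(n); cv2.imwrite(f"pics/{n}0.png",p[:,:,::-1]); np.savez(f"{n}0.npz",p=p,d=d)
    c=imaging.camera_info(n); print(n,c["mtx"].round(1).tolist(),c["D"],(-c["R"].T@c["t"]).round(3)); print(c["R"].round(3).tolist())
print(r.observe(), r.hold_point_z)
E
```

```text
pics
top [[567.0, 0.0, 308.5], [0.0, 567.0, 245.0], [0.0, 0.0, 1.0]] [-0.1626633  0.         0.         0.         0.       ] [0.471 0.009 1.146]
[[-0.001, -1.0, -0.004], [-0.996, 0.002, -0.084], [0.084, 0.004, -0.996]]
side [[536.9, 0.0, 319.6], [0.0, 536.9, 240.3], [0.0, 0.0, 1.0]] [-0.15413137  0.          0.          0.          0.        ] [ 0.047 -0.632  0.673]
[[0.776, -0.631, -0.011], [-0.383, -0.457, -0.803], [0.502, 0.627, -0.596]]
{'clock': 0.1, 'q': array([-1.3497824 ,  0.62922943,  0.03842741,  1.51823091, -0.02701365,
        0.9962776 , -0.01996254]), 'qvel': array([-0.00059861, -0.00197888, -0.00118685, -0.0032203 , -0.00131815,
       -0.00168698,  0.00016296]), 'joint_torque': array([ 2.29896395e-03, -5.50799954e+01,  1.14791829e+00, -1.87119806e+01,
       -5.20039536e-02,  1.92353083e-02,  3.65913832e-05]), 'tool_pos': array([0.18367743, 0.62291226, 0.20467329]), 'tool_rot': array([-1.20165587e-04,  1.42893658e-01,  9.89737713e-01, -8.05233120e-04]), 'force': array([ 0.65302533,  0.60202614, -0.24072415]), 'wrist_torque': array([ 0.01871006, -0.04393667, -0.02155873]), 'grip_width': 0.9982250561517068} -0.0188
```

View pics/top0.png

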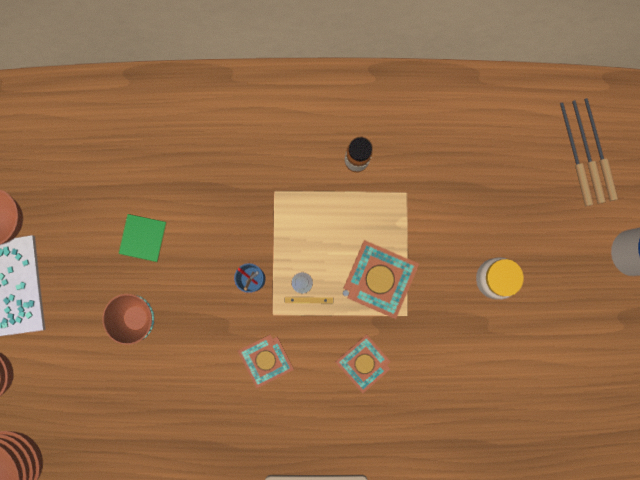

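View pics/side0.png

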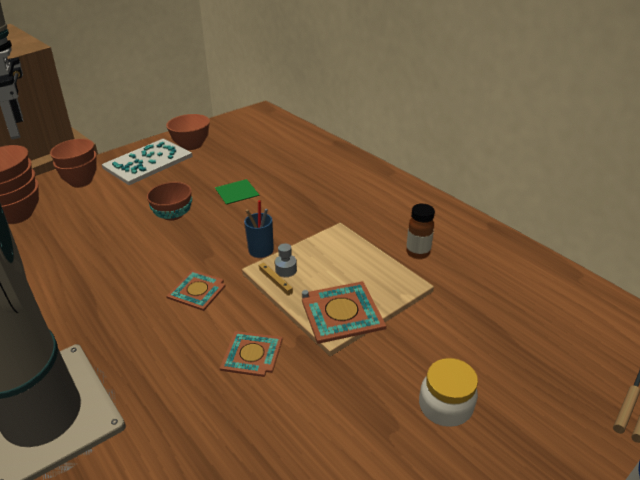

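```bash
cat > h.py <<'E'
import numpy as np,cv2
from rig import r,imaging
def snap(n,tag,crop=None,s=4):
    p,d=imaging.read_camera(n); np.savez(f"{tag}.npz",p=p,d=d)
    if crop: x0,y0,x1,y1=crop; cv2.imwrite(f"pics/{tag}.png",cv2.resize(p[y0:y1,x0:x1,::-1],None,fx=s,fy=s,interpolation=cv2.INTER_CUBIC))
    return p,d
def cast(n,uv,z):
    c=imaging.camera_info(n); uv=np.float64(uv).reshape(-1,1,2)
    k=cv2.undistortPoints(uv,c["mtx"],c["D"])[:,0]
    rays=np.c_[k,np.ones(len(k))]@c["R"]; o=-c["R"].T@c["t"]
    return o+rays*((z-o[2])/rays[:,2])[:,None]
def proj(n,X):
    c=imaging.camera_info(n)
    return cv2.projectPoints(np.float64(X).reshape(-1,3),cv2.Rodrigues(c["R"])[0],c["t"],c["mtx"],c["D"])[0][:,0]
E
python3 - <<'E'
import numpy as np,cv2
from h import cast
p=np.load("top0.npz")["p"]; cv2.imwrite("pics/c1.png",cv2.resize(p[180:325,225:425,::-1],None,fx=4,fy=4,interpolation=cv2.INTER_CUBIC))
print(cast("top",[[368,241],[416,263],[397,316],[345,293]],.023).round(3).tolist())
print(cast("top",[[273,192],[407,192],[408,316],[273,316]],.015).round(3).tolist())
E
```

```text
[[0.574, -0.105, 0.023], [0.53, -0.201, 0.023], [0.425, -0.161, 0.023], [0.471, -0.059, 0.023]]
[[0.674, 0.085, 0.015], [0.674, -0.187, 0.015], [0.424, -0.185, 0.015], [0.425, 0.084, 0.015]]
```

View pics/c1.png

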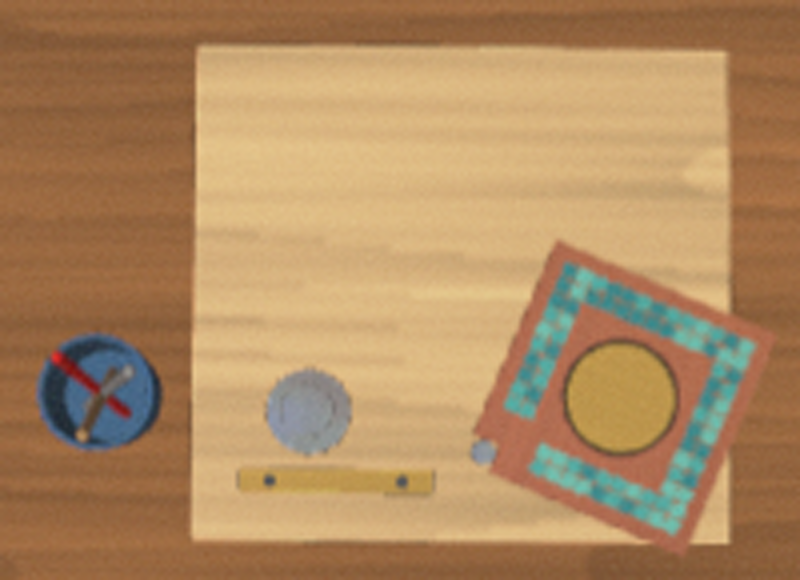

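```bash
cat >> h.py <<'E'
def cloud(n,d):
    c=imaging.camera_info(n); v,u=np.mgrid[0:480,0:640]
    k=cv2.undistortPoints(np.stack([u,v],-1).reshape(-1,1,2).astype(float),c["mtx"],c["D"])[:,0]
    P=(np.c_[k,np.ones(len(k))]*d.reshape(-1,1)-c["t"])@c["R"]; P[d.ravel()==0]=np.nan
    return P.reshape(480,640,3)
def hsv(p): return cv2.cvtColor(p,cv2.COLOR_RGB2HSV)
def mask(p,lo,hi,box):
    m=cv2.inRange(hsv(p),np.array(lo),np.array(hi)); o=np.zeros_like(m); x0,y0,x1,y1=box; o[y0:y1,x0:x1]=m[y0:y1,x0:x1]; return o
def big(m): return max(cv2.findContours(m,cv2.RETR_EXTERNAL,cv2.CHAIN_APPROX_NONE)[0],key=cv2.contourArea)
E
python3 - <<'E'
from h import *
z=np.load("top0.npz");p,d=z["p"],z["d"];W=cloud("top",d)
H=hsv(p)
for nm,(u,v) in dict(weight=(302,283),pin=(346,293),fence=(309,300),panel=(380,279),panrim=(362,258),board=(320,230),green=(143,238),bench=(200,350)).items(): print(nm,H[v,u],p[v,u],W[v-1:v+2,u-1:u+2].reshape(-1,3).mean(0).round(4))
# green
c=big(mask(p,(45,90,40),(80,255,255),(100,200,190,280)));
b=cv2.minAreaRect(cast("top",c.reshape(-1,2),.004)[:,:2].astype(np.float32)*1000);print("pad",b)
# medallion
m=mask(p,(17,90,100),(30,255,255),(355,255,405,305));c=big(m);e=cv2.minEnclosingCircle(cast("top",c.reshape(-1,2),.023)[:,:2].astype(np.float32)*1000);print("med",e)
# heights
g=W[...,2]; 
for nm,(x0,y0,x1,y1),lo in(("knob",(285,262,322,298),.05),("weightall",(285,262,322,298),.025),("pot",(232,258,270,298),.05),("jar",(340,130,380,175),.08),("tub",(470,250,530,305),.05),("bowl",(95,285,160,350),.045),("pin",(336,284,352,302),.026),("fence",(280,294,338,308),.024)):
    s=W[y0:y1,x0:x1].reshape(-1,3); s=s[s[:,2]>lo]; print(nm,len(s),s.min(0).round(3) if len(s) else'',s.max(0).round(3) if len(s) else '',np.median(s,0).round(4) if len(s) else '')
zs=np.load("side0.npz");p,d=zs["p"],zs["d"];S=cloud("side",d)
for nm,(x0,y0,x1,y1),lo in(("knob",(268,235,305,285),.055),("pin",(296,286,316,304),.027)):
    s=S[y0:y1,x0:x1].reshape(-1,3); s=s[s[:,2]>lo]; print("side",nm,len(s),s.min(0).round(3),s.max(0).round(3),np.median(s,0).round(4))
# panel outline: anything copper/teal/gold vs board by height
E
```

```text
weight [106  21 155] [142 148 155] [0.4897 0.0256 0.0724]
pin [104  18 156] [145 151 156] [ 0.4706 -0.0601  0.0319]
fence [ 19 148 191] [191 150  80] [0.457  0.0125 0.0285]
panel [ 20 154 187] [187 148  74] [ 0.4981 -0.1284  0.0221]
panrim [ 87 125 167] [ 85 167 159] [ 0.5399 -0.0928  0.0229]
board [ 18 104 221] [221 185 131] [ 0.5969 -0.0097  0.0138]
green [ 66 145 157] [ 68 157  85] [0.5826 0.3538 0.0031]
bench [ 13 150 162] [162 109  67] [ 0.3551  0.2333 -0.0009]
pad ((583.829833984375, 356.11834716796875), (83.6576156616211, 83.9951171875), 78.3072509765625)
med ((498.05889892578125, -127.73152923583984), 27.929428100585938)
knob 133 [0.48  0.014 0.057] [0.503 0.039 0.076] [0.4916 0.0274 0.0718]
weightall 392 [ 0.463 -0.011  0.025] [0.512 0.06  0.076] [0.4902 0.0261 0.0414]
pot 329 [0.475 0.099 0.05 ] [0.528 0.155 0.112] [0.503  0.1297 0.0744]
jar 490 [ 0.719 -0.107  0.08 ] [ 0.764 -0.063  0.11 ] [ 0.7398 -0.0841  0.1044]
tub 1105 [ 0.464 -0.403  0.05 ] [ 0.535 -0.332  0.074] [ 0.4993 -0.3664  0.0647]
bowl 452 [0.37  0.318 0.045] [0.468 0.418 0.063] [0.4158 0.3919 0.0556]
pin 39 [ 0.459 -0.07   0.026] [ 0.488 -0.054  0.035] [ 0.4726 -0.0601  0.0304]
fence 282 [ 0.453 -0.033  0.024] [0.463 0.06  0.035] [0.4589 0.0135 0.0288]
side knob 168 [0.477 0.014 0.055] [0.501 0.039 0.075] [0.4863 0.0217 0.0698]
side pin 34 [ 0.463 -0.066  0.027] [ 0.475 -0.054  0.033] [ 0.4682 -0.0605  0.0309]
```

```bash
cat >> h.py <<'E'
from scipy.spatial.transform import Rotation as R
def tool(): s=r.observe(); q=s["tool_rot"]; return np.array(s["tool_pos"]),R.from_quat([q[1],q[2],q[3],q[0]])
def pose(xyz,ang):  # tool down, tool y at world angle ang (deg)
    a=np.radians(ang); y=np.array([np.cos(a),np.sin(a),0]); z=np.array([0,0,-1.]); return np.array(xyz),R.from_matrix(np.c_[np.cross(y,z),y,z])
def inc(t,frm=None):
    p0,r0=frm or tool(); return np.r_[r0.inv().apply(t[0]-p0)*100,(r0.inv()*t[1]).as_rotvec()].round(3)
E
python3 -c "
from h import *
print(inc(pose((.4905,.0265,.16),0)).tolist(), inc(pose((.4905,.0265,.045),0),pose((.4905,.0265,.16),0)))"
```

```text
[-46.299, -48.52, 4.546, -0.001, 0.001, 1.284] [ 0.   0.  11.5  0.   0.   0. ]
```

Request:
arm_command --increments '[[[-46.3, -48.5, 4.5, 0, 0, 1.284, 6], [-46.3, -48.5, 4.5, 0, 0, 1.284, 6], [-46.3, -48.5, 4.5, 0, 0, 1.284, 6], [-46.3, -48.5, 4.5, 0, 0, 1.284, 6], [-46.3, -48.5, 4.5, 0, 0, 1.284, 6], [-46.3, -48.5, 4.5, 0, 0, 1.284, 6], [-46.3, -48.5, 4.5, 0, 0, 1.284, 6], [-46.3, -48.5, 4.5, 0, 0, 1.284, 6], [-46.3, -48.5, 4.5, 0, 0, 1.284, 6], [-46.3, -48.5, 4.5, 0, 0, 1.284, 6]]]'

```text
clock: 1.35
tool_pos: [0.4699, 0.0674, 0.1634]
tool_rot: [-0.0, 0.707, 0.707, 0.0]
force: [0.7, 0.8, -0.3]
grip_width: 0.637
```

Request:
arm_command --increments '[[[0, 0, 0, 0, 0, 0, 6], [0, 0, 0, 0, 0, 0, 6], [0, 0, 0, 0, 0, 0, 6]]]'

```text
clock: 1.72
tool_pos: [0.4685, 0.0708, 0.1635]
tool_rot: [-0.001, 0.706, 0.708, -0.0]
force: [-0.7, -0.1, -0.7]
grip_width: 0.641
```

```bash
python3 -c "
from h import *
print(r.observe()['clock'],tool()[0],inc(pose((.4905,.0265,.045),0)).tolist())"
```

```text
1.725 [0.4685188  0.07081549 0.16347562] [-4.446, 2.195, 11.843, -0.001, -0.001, 0.003]
```

Request:
arm_command --increments '[[[-4.45, 2.2, 4, 0, 0, 0, 6], [-4.45, 2.2, 4, 0, 0, 0, 6], [-4.45, 2.2, 8, 0, 0, 0, 6], [-4.45, 2.2, 10, 0, 0, 0, 6], [-4.45, 2.2, 10, 0, 0, 0, 6], [-4.45, 2.2, 10, 0, 0, 0, 6]]]'

```text
clock: 2.48
tool_pos: [0.4917, 0.0257, 0.0645]
tool_rot: [0.0, 0.706, 0.708, 0.001]
force: [-0.2, -0.5, 0.1]
grip_width: 0.639
```

```bash
python3 -c "
from h import *
snap('side','s1',(210,180,390,315))
print(tool()[0],inc(pose((.4905,.0265,.045),0)).tolist())"
```

```text
[0.49191776 0.02544114 0.06468901] [0.105, -0.145, 1.969, 0.002, -0.0, 0.001]
```

View pics/s1.png

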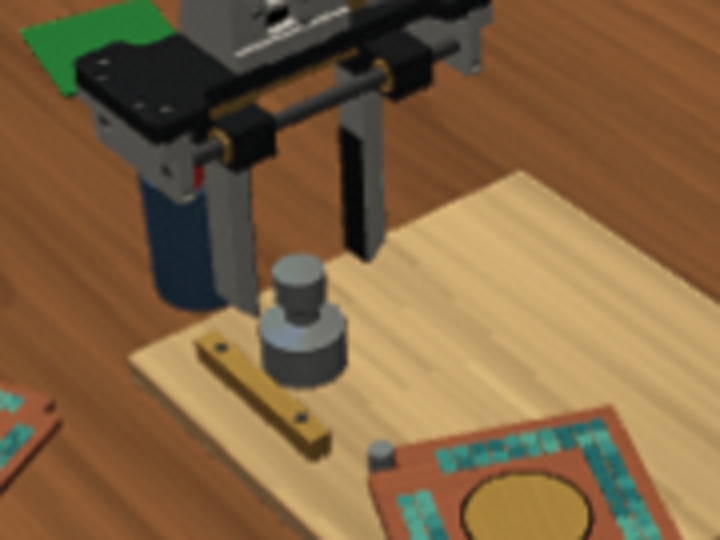

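Request:
arm_command --increments '[[[0, 0, 1, 0, 0, 0, 6], [0, 0, 2, 0, 0, 0, 6], [0, 0, 2, 0, 0, 0, 1.5], [0, 0, 2, 0, 0, 0, 1.5], [0, 0, 2, 0, 0, 0, 1.5], [0, 0, 2, 0, 0, 0, 1.5], [0, 0, 2, 0, 0, 0, 1.5], [0, 0, 2, 0, 0, 0, 1.5], [0, 0, 2, 0, 0, 0, 1.5]]]'

```text
clock: 3.65
tool_pos: [0.4912, 0.0245, 0.0437]
tool_rot: [-0.0, 0.707, 0.707, -0.0]
force: [-1.6, -0.6, 1.8]
grip_width: 0.252
```

```bash
python3 -c "
from h import *
t=pose((.584,.356,.12),15);T=tool();print(inc(pose((T[0][0],T[0][1],.18),0)),inc(t).tolist())
a=pose((T[0][0],T[0][1],.13),0)"
```

```text
[ 1.0000e-03 -1.0000e-03 -1.3629e+01 -0.0000e+00 -0.0000e+00 -0.0000e+00] [33.151, 9.28, -7.628, -0.0, -0.0, -0.262]
```

Request:
arm_command --increments '[[[0, 0, -4, 0, 0, 0, 1.5], [0, 0, -9, 0, 0, 0, 1.5], [0, 0, -13.5, 0, 0, 0, 1.5], [4, 1, -14, 0, 0, 0, 1.5], [9, 2.5, -14, 0, 0, 0, 1.5], [14.5, 4, -14, 0, 0, 0, 1.5], [20, 5.5, -14, 0, 0, 0, 1.5], [25, 7, -14, 0, 0, 0, 1.5], [30, 8.5, -12, 0, 0, 0, 1.5], [33.15, 9.3, -9, 0, 0, 0, 1.5]]]'

```text
clock: 4.9
tool_pos: [0.5842, 0.3599, 0.1325]
tool_rot: [-0.001, 0.706, 0.708, 0.001]
force: [-0.4, 0.6, -4.5]
grip_width: 0.254
```

Request:
arm_command --increments '[[[0, 0, 0, 0, 0, 0, 1.5], [0, 0, 0, 0, 0, 0, 1.5]]]'

```text
clock: 5.15
tool_pos: [0.5841, 0.3545, 0.1329]
tool_rot: [0.0, 0.707, 0.707, -0.001]
force: [0.5, 0.4, -3.2]
grip_width: 0.253
```

```bash
python3 -c "
from h import *
print(tool()[0],inc(pose((.584,.356,.034),0)).tolist())"
```

```text
[0.58406048 0.35446758 0.13294128] [0.175, 0.003, 9.894, -0.001, 0.002, -0.001]
```

Request:
arm_command --increments '[[[0.15, 0, 4, 0, 0, 0, 1.5], [0.15, 0, 7.5, 0, 0, 0, 1.5], [0.15, 0, 9.2, 0, 0, 0, 1.5], [0.15, 0, 9.7, 0, 0, 0, 1.5], [0.15, 0, 10, 0, 0, 0, 1.5], [0.15, 0, 10, 0, 0, 0, 1.5]]]'

```text
clock: 5.9
tool_pos: [0.585, 0.3578, 0.0348]
tool_rot: [0.0, 0.707, 0.707, 0.001]
force: [0.3, 0.7, -4.0]
grip_width: 0.256
```

Request:
arm_command --increments '[[[0, 0, 0, 0, 0, 0, 5.5], [0, 0, 0, 0, 0, 0, 5.5], [0, 0, 0, 0, 0, 0, 5.5], [0, 0, -4, 0, 0, 0, 5.5], [0, 0, -10, 0, 0, 0, 5.5], [0, 0, -12, 0, 0, 0, 0], [-6, 0, -12, 0, 0, 0, 0], [-12, 0, -12, 0, 0, 0, 0], [-12, 0, -12, 0, 0, 0, 0]]]'

```text
clock: 7.02
tool_pos: [0.5854, 0.2303, 0.1547]
tool_rot: [0.002, 0.71, 0.704, -0.001]
force: [-0.4, 0.7, 0.3]
grip_width: 0.198
```

```bash
python3 - <<'E'
from h import *
p,d=snap("top","t1"); W=cloud("top",d)
s=W[200:285,95:190].reshape(-1,3); s=s[s[:,2]>.045]; print(len(s),s.min(0).round(3),s.max(0).round(3))
# panel medallion, fence edge, pin
c=big(mask(p,(17,90,100),(30,255,255),(355,255,405,305)));print("med",cv2.minEnclosingCircle(cast("top",c.reshape(-1,2),.023)[:,:2].astype(np.float32)*1000))
c=big(mask(p,(17,125,90),(30,255,255),(278,292,338,310)));f=cv2.minAreaRect(cast("top",c.reshape(-1,2),.029)[:,:2].astype(np.float32)*1000);print("fence",f,cv2.boxPoints(f).round(1).tolist())
m=((W[...,2]>.004)&(W[...,0]>.38)&(W[...,0]<.72)&(abs(W[...,1]+.05)<.25)).astype(np.uint8)
b=mask(p,(14,60,170),(24,125,255),(262,182,420,325))
f=cv2.minAreaRect(cast("top",big(b).reshape(-1,2),.015)[:,:2].astype(np.float32)*1000);print("board",f)
m=mask(p,(0,80,60),(12,255,255),(340,235,425,322))|mask(p,(75,60,60),(100,255,255),(340,235,425,322))
f=cv2.minAreaRect(cast("top",big(m).reshape(-1,2),.023)[:,:2].astype(np.float32)*1000);print("panel",f,cv2.boxPoints(f).round(1).tolist())
E
```

```text
7366 [0.478 0.174 0.165] [0.616 0.266 0.67 ]
med ((497.7892761230469, -127.41106414794922), 27.692668914794922)
fence ((457.07574462890625, 13.508979797363281), (92.33200073242188, 11.763382911682129), 89.87034606933594) [[451.1000061035156, -32.599998474121094], [462.8999938964844, -32.70000076293945], [463.1000061035156, 59.70000076293945], [451.29998779296875, 59.70000076293945]]
board ((551.50439453125, -50.38438415527344), (270.3837890625, 249.3911895751953), 89.82526397705078)
panel ((497.9766845703125, -128.69784545898438), (121.96577453613281, 122.82246398925781), 66.2414321899414) [[417.20001220703125, -159.8000030517578], [529.5999755859375, -209.3000030517578], [578.7999877929688, -97.5999984741211], [466.29998779296875, -48.099998474121094]]
```

```bash
cat >> h.py <<'E'
PIN=np.array([.4715,-.0604])
def pp(px,py,yaw,z,ang=None):
    a=np.radians(yaw); c,s=np.cos(a),np.sin(a)
    return pose((PIN[0]+px*c-py*s,PIN[1]+px*s+py*c,z),yaw if ang is None else ang)
E
python3 -c "
from h import *
print(tool()[0],inc(pp(.140,.1,-113.7,.14)).tolist(),r.observe()['q'])"
```

```text
[0.58504604 0.23465482 0.15445678] [-46.382, -7.595, 1.456, 0.001, -0.001, 1.979] [-0.65160176  0.68390141  0.37888655  1.63609055 -0.30712731  0.88018902
 -0.15811843]
```

Request:
arm_command --increments '[[[-4.6, -0.8, 0, 0, 0, 0.18, 0], [-9.2, -1.6, 0, 0, 0, 0.36, 0], [-13.8, -2.4, 0, 0, 0, 0.54, 0], [-18.4, -3.2, 0, 0, 0, 0.72, 0], [-23, -4, 0, 0, 0, 0.9, 0], [-27.6, -4.8, 0, 0, 0, 1.08, 0], [-32.2, -5.6, 0, 0, 0, 1.26, 0], [-36.8, -6.4, 0, 0, 0, 1.44, 0], [-41.4, -7.2, 0, 0, 0, 1.62, 0], [-46.4, -7.6, 0, 0, 0, 1.8, 0]]]'

```text
clock: 8.32
tool_pos: [0.5096, -0.2257, 0.1535]
tool_rot: [-0.001, 0.993, -0.115, 0.0]
force: [0.6, -0.9, 0.1]
grip_width: 0.005
```

Request:
arm_command --increments '[[[0, 0, 0, 0, 0, 0.179, 0], [0, 0, 0, 0, 0, 0.179, 0], [0, 0, 0, 0, 0, 0.179, 0]]]'

```text
clock: 8.7
tool_pos: [0.5092, -0.2247, 0.1533]
tool_rot: [-0.0, 0.98, -0.2, -0.0]
force: [-0.9, 0.6, 0.3]
grip_width: 0.004
```

```bash
python3 - <<'E'
from h import *
print(tool()[0],inc(pp(.140,.1,-113.7,.019)).tolist(),r.observe()['q'].round(2))
p,d=snap("top","t2"); W=cloud("top",d)
s=W[200:285,95:190].reshape(-1,3); s=s[s[:,2]>.045]; print(len(s),s.min(0).round(3),s.max(0).round(3),s.mean(0).round(3))
E
```

```text
[ 0.50917583 -0.22469156  0.15328697] [-0.053, 0.483, 13.428, -0.001, 0.0, 0.011] [-0.16  0.72  0.88  1.85 -0.7   0.91 -0.92]
149 [0.571 0.346 0.046] [0.597 0.372 0.065] [0.584 0.358 0.059]
```

Request:
arm_command --increments '[[[0, 0.5, 5, 0, 0, 0.01, 0], [0, 0.5, 10, 0, 0, 0.01, 0], [0, 0.5, 12.5, 0, 0, 0.01, 0], [0, 0.5, 13.2, 0, 0, 0.01, 0], [0, 0.5, 13.45, 0, 0, 0.01, 0], [0, 0.5, 13.45, 0, 0, 0.01, 0], [0, 0.5, 13.45, 0, 0, 0.01, 0]]]'

```text
clock: 9.62
tool_pos: [0.507, -0.2313, 0.0201]
tool_rot: [0.0, 0.978, -0.207, 0.001]
force: [0.3, -0.4, 0.0]
grip_width: 0.007
```

```bash
python3 - <<'E'
from h import *
print(tool()[0],r.observe()['force'])
f=tool()
for k in range(11): print(inc(pp(.1245 if k else .130,.1,-113.7+4*k,.0185),f).tolist())
snap("side","s2",(260,230,460,380))
E
```

```text
[ 0.50695777 -0.23130049  0.02007571] [ 0.32445117 -0.3822091   0.02917733]
[-0.121, -1.223, 0.157, -0.0, -0.002, -0.004]
[0.717, -2.504, 0.159, -0.0, -0.002, -0.074]
[1.505, -3.293, 0.16, 0.0, -0.002, -0.144]
[2.236, -4.134, 0.162, 0.0, -0.002, -0.214]
[2.907, -5.024, 0.163, 0.0, -0.002, -0.283]
[3.514, -5.959, 0.164, 0.0, -0.002, -0.353]
[4.054, -6.934, 0.165, 0.0, -0.002, -0.423]
[4.525, -7.944, 0.166, 0.0, -0.002, -0.493]
[4.924, -8.985, 0.167, 0.0, -0.002, -0.563]
[5.25, -10.051, 0.167, 0.0, -0.002, -0.632]
[5.501, -11.137, 0.168, 0.001, -0.002, -0.702]
```

View pics/s2.png

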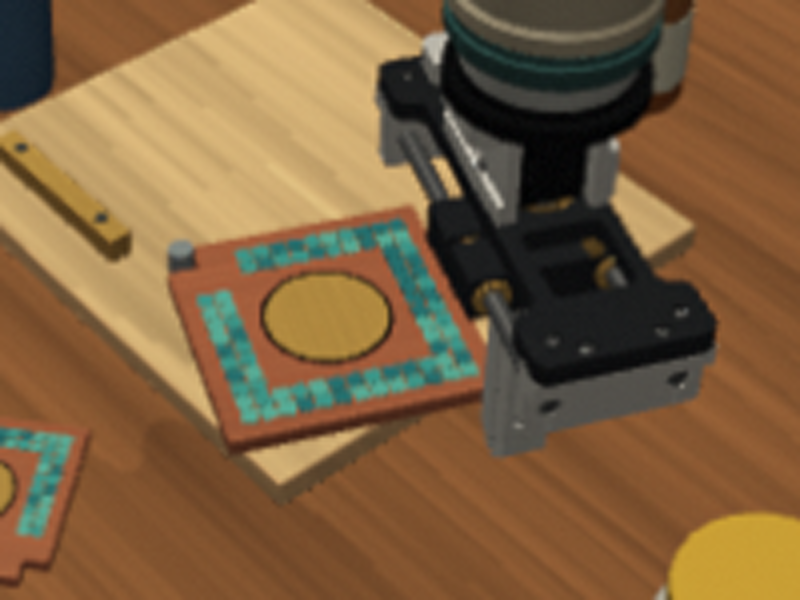

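Request:
arm_command --increments '[[[-0.1, -0.6, 0.1, 0, 0, 0, 0], [-0.1, -1.2, 0.15, 0, 0, 0, 0], [0.3, -1.9, 0.15, 0, 0, -0.04, 0], [0.72, -2.5, 0.15, 0, 0, -0.074, 0], [1.5, -3.3, 0.15, 0, 0, -0.144, 0], [2.24, -4.13, 0.15, 0, 0, -0.214, 0], [2.9, -5.02, 0.15, 0, 0, -0.283, 0], [3.51, -5.96, 0.15, 0, 0, -0.353, 0], [4.05, -6.93, 0.15, 0, 0, -0.423, 0], [4.05, -6.93, 0.15, 0, 0, -0.423, 0]]]'

```text
clock: 10.92
tool_pos: [0.5727, -0.1829, 0.0176]
tool_rot: [-0.001, 1.0, 0.004, 0.001]
force: [-0.7, -0.4, 1.0]
grip_width: 0.007
```

```bash
python3 - <<'E'
from h import *
f=tool();print(f[0],r.observe()['force'])
for k in range(1,11): print(inc(pp(.1245,.1,-89.7+4*k,.0185),f).tolist())
p,d=snap("top","t3",(270,190,430,325),4)
c=big(mask(p,(17,90,100),(30,255,255),(345,200,405,305)));m=cv2.minEnclosingCircle(cast("top",c.reshape(-1,2),.023)[:,:2].astype(np.float32)*1000);v=np.array(m[0])/1000-PIN;print(m,np.hypot(*v),np.degrees(np.arctan2(v[1],v[0]))-45)
E
```

```text
[ 0.57273694 -0.18289365  0.01762995] [-0.65027224 -0.42310516  0.98552093]
[0.786, -0.578, -0.085, -0.001, -0.001, -0.068]
[1.579, -1.362, -0.084, -0.001, -0.001, -0.137]
[2.316, -2.198, -0.082, -0.001, -0.001, -0.207]
[2.992, -3.084, -0.08, -0.001, -0.001, -0.277]
[3.605, -4.015, -0.079, -0.001, -0.001, -0.347]
[4.151, -4.986, -0.077, -0.001, -0.001, -0.417]
[4.629, -5.994, -0.075, -0.001, -0.001, -0.486]
[5.035, -7.032, -0.074, -0.001, -0.001, -0.556]
[5.367, -8.096, -0.072, -0.001, -0.001, -0.626]
[5.625, -9.18, -0.071, -0.001, -0.002, -0.696]
((621.1072998046875, -119.03215026855469), 69.37552642822266) 0.16068625703514294 -66.40056125352498
```

View pics/t3.png

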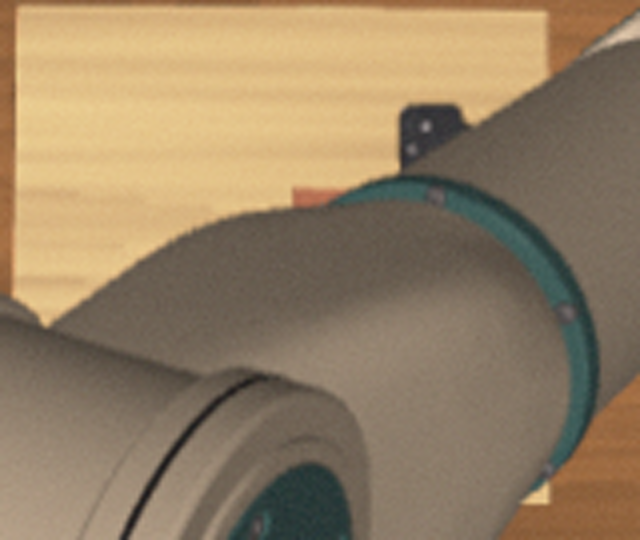

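Request:
arm_command --increments '[[[0.79, -0.58, -0.08, 0, 0, -0.068, 0], [1.58, -1.36, -0.08, 0, 0, -0.137, 0], [2.32, -2.2, -0.08, 0, 0, -0.207, 0], [2.99, -3.08, -0.08, 0, 0, -0.277, 0], [3.6, -4.01, -0.08, 0, 0, -0.347, 0], [4.15, -4.99, -0.08, 0, 0, -0.417, 0], [4.63, -5.99, -0.08, 0, 0, -0.486, 0], [5.03, -7.03, -0.08, 0, 0, -0.556, 0], [5.37, -8.1, -0.08, 0, 0, -0.626, 0], [5.37, -8.1, -0.08, 0, 0, -0.626, 0]]]'

```text
clock: 12.22
tool_pos: [0.625, -0.1008, 0.0184]
tool_rot: [-0.001, 0.95, 0.312, 0.0]
force: [1.0, -0.2, -0.0]
grip_width: 0.002
```

```bash
python3 - <<'E'
from h import *
f=tool();print(f[0],r.observe()['force'],r.observe()['clock'])
for k in range(1,11): print(inc(pp(.1245,.1,-53.7+4*k,.0185),f).tolist())
p,d=snap("side","s3",(240,220,440,370),4)
c=big(mask(p,(17,120,80),(28,255,255),(300,250,440,350)));m=cast("side",c.reshape(-1,2),.023)[:,:2].astype(np.float32)*1000;m=cv2.minEnclosingCircle(m);v=np.array(m[0])/1000-PIN;print(m,np.hypot(*v),np.degrees(np.arctan2(v[1],v[0]))-45)
E
```

```text
[ 0.62504221 -0.10077381  0.0183582 ] [ 0.98715695 -0.22083744 -0.00984401] 12.225
[0.86, -0.622, -0.012, -0.002, -0.001, -0.07]
[1.651, -1.407, -0.01, -0.002, -0.001, -0.14]
[2.386, -2.245, -0.008, -0.002, -0.001, -0.209]
[3.06, -3.132, -0.006, -0.002, -0.001, -0.279]
[3.671, -4.065, -0.003, -0.001, -0.001, -0.349]
[4.215, -5.037, -0.001, -0.001, -0.001, -0.419]
[4.69, -6.046, 0.001, -0.001, -0.001, -0.489]
[5.094, -7.085, 0.003, -0.001, -0.002, -0.558]
[5.424, -8.149, 0.005, -0.001, -0.002, -0.628]
[5.679, -9.234, 0.007, -0.001, -0.002, -0.698]
((542.7305297851562, -73.35670471191406), 27.839736938476562) 0.0723993409532557 -55.30928405642072
```

View pics/s3.png

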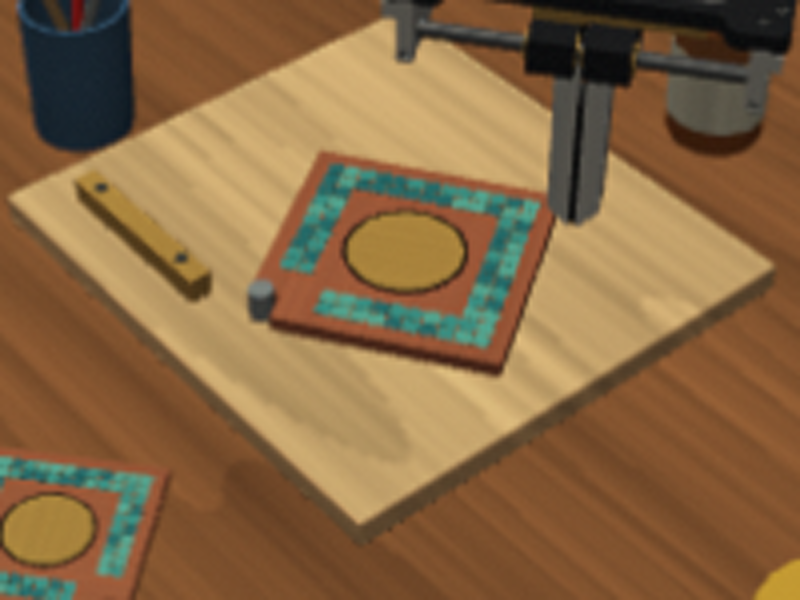

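Request:
arm_command --increments '[[[0.86, -0.62, -0.06, 0, 0, -0.07, 0], [1.65, -1.41, -0.06, 0, 0, -0.14, 0], [2.39, -2.25, -0.06, 0, 0, -0.209, 0], [3.06, -3.13, -0.06, 0, 0, -0.279, 0], [3.67, -4.06, -0.06, 0, 0, -0.349, 0], [4.21, -5.04, -0.06, 0, 0, -0.419, 0], [4.69, -6.05, -0.06, 0, 0, -0.489, 0], [5.09, -7.08, -0.05, 0, 0, -0.558, 0], [5.42, -8.15, -0.05, 0, 0, -0.628, 0], [5.42, -8.15, -0.05, 0, 0, -0.628, 0]]]'

```text
clock: 13.52
tool_pos: [0.6199, -0.0031, 0.0189]
tool_rot: [-0.001, 0.808, 0.59, 0.0]
force: [0.3, 0.2, 0.9]
grip_width: 0.001
```

```bash
cat >> h.py <<'E'
def panel_side(tag):
    p,d=snap("side",tag,(220,200,440,365),3.6)
    c=big(mask(p,(17,120,80),(28,255,255),(295,225,440,350)));m=cv2.minEnclosingCircle(cast("side",c.reshape(-1,2),.023)[:,:2].astype(np.float32)*1000);v=np.array(m[0])/1000-PIN
    print("med",np.round(m[0],1),"r",round(np.hypot(*v),4),"yaw",np.degrees(np.arctan2(v[1],v[0])).round(1)-45)
E
python3 - <<'E'
from h import *
f=tool();print(f[0],r.observe()['force'],r.observe()['clock'])
for y in (-14.7,-11.7,-8.7,-5.7,-3.5,-2,-1,0): print(y,inc(pp(.1245,.1,y,.0185),f).tolist())
panel_side("s4")
E
```

```text
[ 0.61989576 -0.00311326  0.01892437] [0.3316468  0.15304971 0.90995945] 13.525
-14.7 [0.668, -0.486, 0.044, -0.001, -0.001, -0.053]
-11.7 [1.277, -1.059, 0.046, -0.001, -0.002, -0.105]
-8.7 [1.854, -1.664, 0.047, -0.001, -0.002, -0.158]
-5.7 [2.4, -2.298, 0.049, -0.001, -0.002, -0.21]
-3.5 [2.778, -2.78, 0.05, -0.001, -0.002, -0.248]
-2 [3.025, -3.117, 0.051, -0.001, -0.002, -0.274]
-1 [3.185, -3.345, 0.052, -0.001, -0.002, -0.292]
0 [3.341, -3.576, 0.052, -0.001, -0.002, -0.309]
med [538.  -28.4] r 0.0738 yaw -19.3
```

Request:
arm_command --increments '[[[0.67, -0.49, 0, 0, 0, -0.053, 0], [1.28, -1.06, 0, 0, 0, -0.105, 0], [1.85, -1.66, 0, 0, 0, -0.158, 0], [2.4, -2.3, 0, 0, 0, -0.21, 0], [2.78, -2.78, 0, 0, 0, -0.248, 0], [3.02, -3.12, 0, 0, 0, -0.274, 0], [3.18, -3.34, 0, 0, 0, -0.292, 0], [3.34, -3.58, 0, 0, 0, -0.309, 0], [3.34, -3.7, 0, 0, 0, -0.309, 0], [3.34, -3.7, 0, 0, 0, -0.309, 0]]]'

```text
clock: 14.82
tool_pos: [0.5958, 0.0383, 0.019]
tool_rot: [0.0, 0.708, 0.706, 0.0]
force: [3.1, 1.2, 0.3]
grip_width: -0.001
```

```bash
python3 - <<'E'
from h import *
f=tool();print(f[0],r.observe()['force'],r.observe()['clock'],inc(pp(.1245,.1,0,.0185)))
panel_side("s5")
E
```

```text
[0.59580559 0.03831336 0.01904006] [3.10478068 1.20871973 0.3150201 ] 14.825 [ 0.129  0.019  0.054  0.001 -0.    -0.003]
med [526.2  -9.2] r 0.0749 yaw -1.8999999999999986
```

View pics/s5.png

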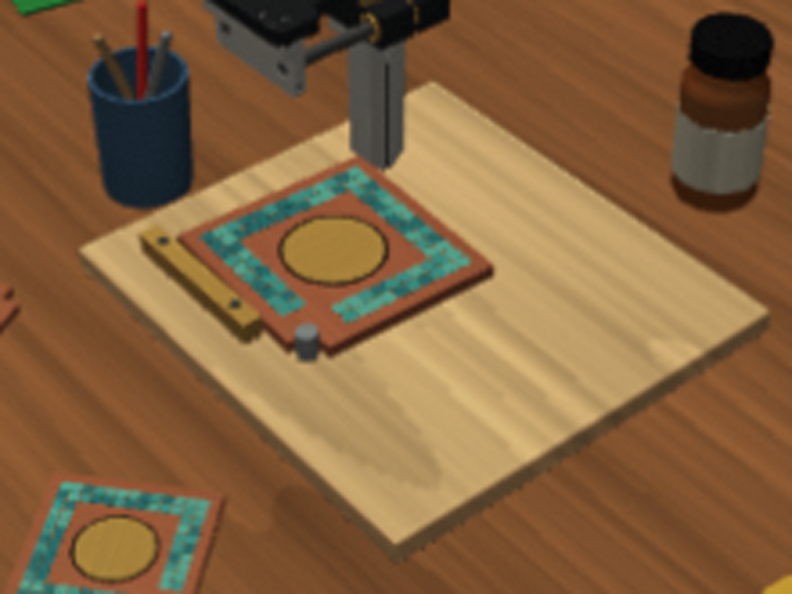

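Request:
arm_command --increments '[[[0, -0.15, 0, 0, 0, 0, 0], [0, -0.3, 0, 0, 0, 0, 0], [0, -0.4, 0, 0, 0, 0, 0], [0, -0.4, 0, 0, 0, 0, 0]]]'

```text
clock: 15.38
tool_pos: [0.5931, 0.0384, 0.0195]
tool_rot: [0.001, 0.708, 0.706, 0.001]
force: [5.8, 1.3, 2.2]
grip_width: 0.004
```

Request:
arm_command --increments '[[[0, -0.2, 0, 0, 0, 0, 0], [0, -0.3, 0, 0, 0, 0, 0], [0, -0.4, 0, 0, 0, 0, 0], [0, -0.4, 0, 0, 0, 0, 0]]]'

```text
clock: 15.88
tool_pos: [0.591, 0.039, 0.02]
tool_rot: [0.002, 0.708, 0.706, 0.003]
force: [8.8, 4.0, 2.8]
grip_width: 0.006
```

```bash
python3 - <<'E'
from h import *
f=tool();print(f[0],r.observe()['force'],r.observe()['clock'])
panel_side("s6")
E
```

```text
[0.59096707 0.03899169 0.02003729] [8.82759941 4.03654636 2.82575858] 15.875
med [523.9  -8.1] r 0.0741 yaw -0.10000000000000142
```

Request:
arm_command --increments '[[[0, 1, 0, 0, 0, 0, 0], [0, 1.3, 0, 0, 0, 0, 0], [-4, 1.3, 0, 0, 0, 0, 0], [-7.3, 1.3, 0, 0, 0, 0, 0], [-7.3, 1.3, 0, 0, 0, 0, 0], [-7.3, 0.8, 0, 0, 0, 0, 0], [-7.3, 0.3, 0, 0, 0, 0, 0], [-7.3, 0, 0, 0, 0, 0, 0], [-7.3, 0, 0, 0, 0, 0, 0], [-7.3, 0, 0, 0, 0, 0, 0]]]'

```text
clock: 17.18
tool_pos: [0.5891, -0.0339, 0.0196]
tool_rot: [0.001, 0.708, 0.706, 0.001]
force: [4.3, 2.1, 1.7]
grip_width: 0.004
```

Request:
arm_command --increments '[[[0, -0.2, 0, 0, 0, 0, 0], [0, -0.3, 0, 0, 0, 0, 0], [0, -0.3, 0, 0, 0, 0, 0]]]'

```text
clock: 17.55
tool_pos: [0.5884, -0.0344, 0.0201]
tool_rot: [0.003, 0.708, 0.706, 0.003]
force: [7.9, 1.1, 1.4]
grip_width: 0.006
```

```bash
python3 - <<'E'
from h import *
f=tool();print(f[0],r.observe()['force'],r.observe()['clock'])
panel_side("s7")
E
```

```text
[ 0.58840739 -0.0343982   0.02011125] [7.93952361 1.05994348 1.35579812] 17.55
med [523.9  -7.9] r 0.0741 yaw 0.10000000000000142
```

Request:
arm_command --increments '[[[0, -0.3, 0, 0, 0, 0, 0], [0, -0.6, 0, 0, 0, 0, 0], [0, -0.6, 0, 0, 0, 0, 0]]]'

```text
clock: 17.98
tool_pos: [0.5868, -0.0351, 0.0214]
tool_rot: [0.006, 0.708, 0.706, 0.005]
force: [11.3, 0.5, 3.6]
grip_width: 0.003
```

Request:
arm_command --increments '[[[0, 1, 0, 0, 0, 0, 0], [0, 2, 0, 0, 0, 0, 0], [3.5, 2, 0, 0, 0, 0, 0], [7, 2, 0, 0, 0, 0, 0], [7, 2, 0, 0, 0, 0, 0], [7, 1.5, 0, 0, 0, 0, 0], [7, 1, 0, 0, 0, 0, 0], [7, 0.5, 0, 0, 0, 0, 0], [7, 0.2, 0, 0, 0, 0, 0], [7, 0.2, 0, 0, 0, 0, 0]]]'

```text
clock: 19.23
tool_pos: [0.5873, 0.0337, 0.0212]
tool_rot: [0.005, 0.709, 0.705, 0.005]
force: [9.3, 1.6, 2.8]
grip_width: 0.004
```

Request:
arm_command --increments '[[[0, -0.2, 0, 0, 0, 0, 0], [0, -0.4, 0, 0, 0, 0, 0], [0, -0.4, 0, 0, 0, 0, 0]]]'

```text
clock: 19.6
tool_pos: [0.5863, 0.0334, 0.022]
tool_rot: [0.007, 0.709, 0.705, 0.006]
force: [12.7, 0.8, 3.7]
grip_width: 0.008
```

```bash
python3 - <<'E'
from h import *
f=tool();print(f[0],r.observe()['force'],r.observe()['clock'])
panel_side("s8")
E
```

```text
[0.58630959 0.03342554 0.02201811] [12.71824625  0.83935218  3.65441496] 19.6
med [522.8  -6.7] r 0.0742 yaw 1.2999999999999972
```

View pics/s8.png

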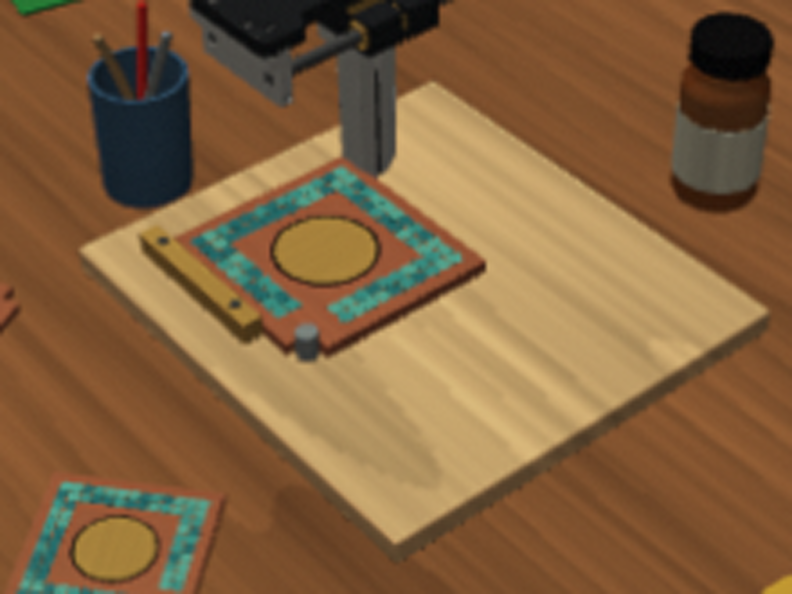

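Request:
arm_command --increments '[[[0, 1.5, 0, 0, 0, 0, 0], [0, 3, 0, 0, 0, 0, 0], [0, 3, -6, 0, 0, 0, 0], [0, 3, -12, 0, 0, 0, 2], [5, 2, -13, 0, 0, 0, 5], [10, 1.5, -13, 0, 0, 0, 6], [16, 1, -13, 0, 0, 0, 6], [22, 0.5, -13, 0, 0, 0, 6], [28, 0, -13, 0, 0, 0, 6], [32.4, 0, -13, 0, 0, 0, 6]]]'

```text
clock: 20.9
tool_pos: [0.5757, 0.3604, 0.1484]
tool_rot: [-0.001, 0.708, 0.706, -0.001]
force: [1.1, -0.4, -0.7]
grip_width: 0.639
```

```bash
python3 - <<'E'
from h import *
p,d=snap("top","t9",(270,190,410,320),4.6); f=tool();print(f[0],r.observe()['force'],r.observe()['clock'],inc(pose((.584,.358,.033),0)))
B=(278,215,360,300)
c=big(mask(p,(17,125,90),(30,255,255),(300,225,345,292)));print("med",cv2.minEnclosingCircle(cast("top",c.reshape(-1,2),.023)[:,:2].astype(np.float32)*1000))
m=mask(p,(0,80,60),(12,255,255),(270,215,360,305))|mask(p,(75,60,60),(100,255,255),(270,215,360,305))
f=cv2.minAreaRect(cast("top",big(m).reshape(-1,2),.023)[:,:2].astype(np.float32)*1000);print("panel",f,cv2.boxPoints(f).round(1).tolist())
print("expect med",(PIN+.052)*1000, "edges x",PIN[0]-.008,PIN[0]+.112,"y",PIN[1]-.008,PIN[1]+.112)
E
```

```text
[0.57447583 0.36840481 0.14790435] [0.41817113 5.17849876 0.28365146] 20.95 [-1.1030e+00  9.7700e-01  1.1483e+01 -3.0000e-03 -5.0000e-03  4.0000e-03]
med ((523.2758178710938, -7.763086318969727), 27.743179321289062)
panel ((523.340087890625, -7.551963806152344), (119.19893646240234, 117.08167266845703), 89.90666961669922) [[464.70001220703125, -67.0999984741211], [581.7999877929688, -67.19999694824219], [582.0, 52.0], [464.8999938964844, 52.099998474121094]]
expect med [523.5  -8.4] edges x 0.46349999999999997 0.5835 y -0.0684 0.0516
```

View pics/t9.png

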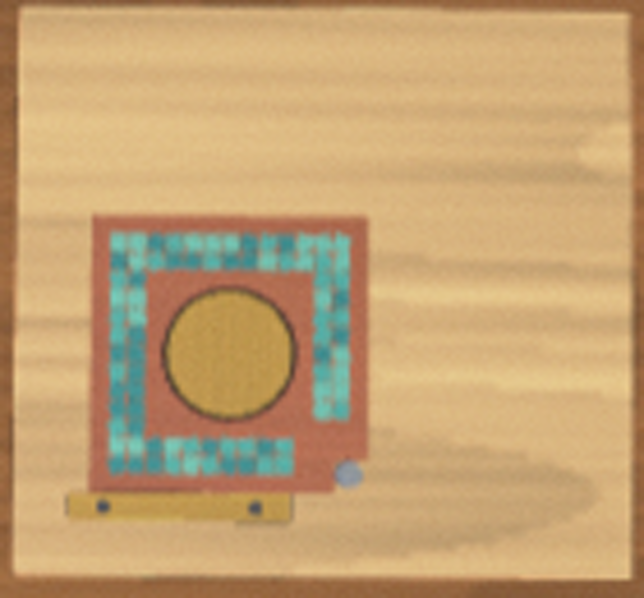

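Request:
arm_command --increments '[[[-1.1, 1, 1, 0, 0, 0, 6], [-1.1, 1, 4, 0, 0, 0, 6], [-1.1, 1, 6, 0, 0, 0, 6], [-1.1, 1, 6, 0, 0, 0, 6], [-1.1, 1, 6, 0, 0, 0, 6]]]'

```text
clock: 21.58
tool_pos: [0.5881, 0.3475, 0.0896]
tool_rot: [0.0, 0.708, 0.706, 0.0]
force: [-0.0, 0.7, 0.5]
grip_width: 0.637
```

```bash
python3 - <<'E'
from h import *
print(tool()[0],inc(pose((.584,.358,.034),0)))
E
```

```text
[0.58810829 0.34749614 0.0895638 ] [ 1.048e+00 -4.190e-01  5.556e+00  1.000e-03 -0.000e+00 -4.000e-03]
```

Request:
arm_command --increments '[[[1.05, -0.42, 0, 0, 0, 0, 6], [1.05, -0.42, 3, 0, 0, 0, 6], [1.05, -0.42, 5.5, 0, 0, 0, 6], [1.05, -0.42, 5.5, 0, 0, 0, 6], [1.05, -0.42, 5.5, 0, 0, 0, 1.5], [1.05, -0.42, 5.5, 0, 0, 0, 1.5], [1.05, -0.42, 5.5, 0, 0, 0, 1.5], [1.05, -0.42, 5.5, 0, 0, 0, 1.5], [1.05, -0.42, 5.5, 0, 0, 0, 1.5], [1.05, -0.42, 5.5, 0, 0, 0, 1.5]]]'

```text
clock: 22.82
tool_pos: [0.5842, 0.3587, 0.0345]
tool_rot: [0.0, 0.708, 0.706, 0.001]
force: [1.7, 0.0, 2.6]
grip_width: 0.255
```

```bash
python3 - <<'E'
from h import *
print(tool()[0],inc(pose((.5235,-.008,.12),0)))
E
```

```text
[0.58415038 0.35872323 0.03452028] [-3.6686e+01 -5.9340e+00 -8.5830e+00  2.0000e-03 -1.0000e-03 -3.0000e-03]
```

Request:
arm_command --increments '[[[0, 0, -5, 0, 0, 0, 1.5], [0, 0, -10, 0, 0, 0, 1.5], [-4, -0.5, -14, 0, 0, 0, 1.5], [-9, -1.5, -14, 0, 0, 0, 1.5], [-14, -2.3, -14, 0, 0, 0, 1.5], [-19, -3.1, -14, 0, 0, 0, 1.5], [-24, -4, -14, 0, 0, 0, 1.5], [-29, -4.8, -14, 0, 0, 0, 1.5], [-33.5, -5.5, -14, 0, 0, 0, 1.5], [-36.7, -5.9, -13, 0, 0, 0, 1.5]]]'

```text
clock: 24.08
tool_pos: [0.5218, -0.0105, 0.1636]
tool_rot: [-0.0, 0.709, 0.705, -0.001]
force: [1.1, -0.2, -3.8]
grip_width: 0.25
```

Request:
arm_command --increments '[[[0, 0, 3, 0, 0, 0, 1.5], [0, 0, 6, 0, 0, 0, 1.5], [0, 0, 7, 0, 0, 0, 1.5], [0, 0, 7, 0, 0, 0, 1.5], [0, 0, 7, 0, 0, 0, 1.5]]]'

```text
clock: 24.7
tool_pos: [0.5238, -0.0082, 0.0947]
tool_rot: [0.0, 0.708, 0.706, 0.0]
force: [0.7, -0.6, -3.1]
grip_width: 0.255
```

```bash
python3 - <<'E'
from h import *
print(tool()[0],inc(pose((.5235,-.008,.0535),0)))
snap("side","s10",(220,160,440,325),3.6)
E
```

```text
[ 0.52381696 -0.00824205  0.09471718] [ 2.400e-02 -3.800e-02  4.122e+00  1.000e-03 -0.000e+00 -3.000e-03]
```

View pics/s10.png

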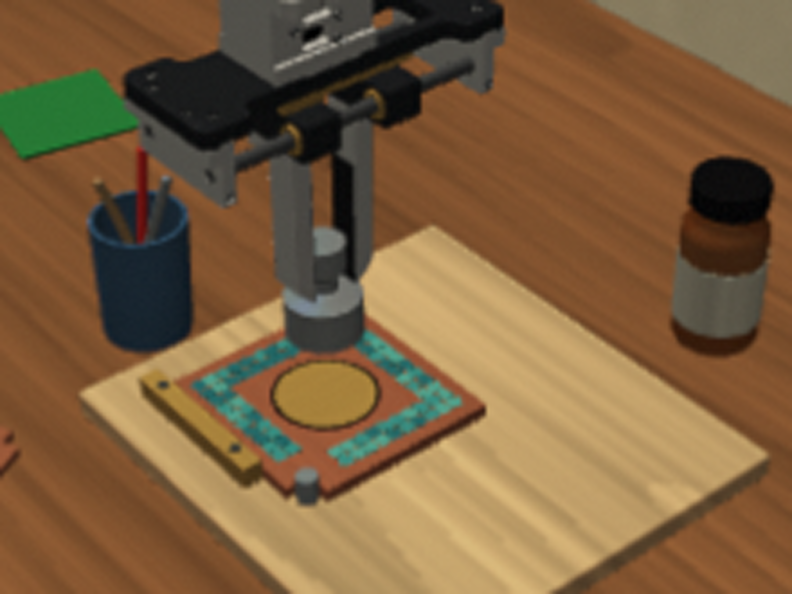

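Request:
arm_command --increments '[[[0, 0, 2, 0, 0, 0, 1.5], [0, 0, 3.3, 0, 0, 0, 1.5], [0, 0, 3.8, 0, 0, 0, 1.5], [0, 0, 4.1, 0, 0, 0, 1.5], [0, 0, 4.15, 0, 0, 0, 1.5], [0, 0, 4.15, 0, 0, 0, 1.5]]]'

```text
clock: 25.5
tool_pos: [0.5235, -0.0084, 0.0533]
tool_rot: [0.0, 0.708, 0.706, 0.0]
force: [-1.8, -0.4, 5.7]
grip_width: 0.252
```

Request:
arm_command --increments '[[[0, 0, 0, 0, 0, 0, 3], [0, 0, 0, 0, 0, 0, 5], [0, 0, 0, 0, 0, 0, 6], [0, 0, 0, 0, 0, 0, 6], [0, 0, -3, 0, 0, 0, 6], [0, 0, -8, 0, 0, 0, 6], [0, 0, -12, 0, 0, 0, 6], [6, 0, -13, 0, 0, 0, 6], [12, 0, -13, 0, 0, 0, 6], [18, 0, -13, 0, 0, 0, 6]]]'

```text
clock: 26.75
tool_pos: [0.5237, 0.1735, 0.1828]
tool_rot: [0.0, 0.708, 0.706, 0.0]
force: [0.5, 0.1, -0.4]
grip_width: 0.641
```

Request:
arm_command --increments '[[[6, 0, 0, 0, 0, 0, 6], [12, 0, 0, 0, 0, 0, 6], [17, 0, 0, 0, 0, 0, 6], [17, 0, 0, 0, 0, 0, 6], [17, 0, 0, 0, 0, 0, 6]]]'

```text
clock: 27.38
tool_pos: [0.5241, 0.3406, 0.1821]
tool_rot: [0.0, 0.708, 0.706, -0.001]
force: [-0.4, -0.5, 0.4]
grip_width: 0.638
```

```bash
python3 - <<'E'
from h import *
p,d=snap("top","t11",(230,180,430,325),4); W=cloud("top",d); print(tool()[0],r.observe()['clock'])
s=W[220:300,280:355].reshape(-1,3); s=s[s[:,2]>.065]; print("knob",len(s),s.min(0).round(3),s.max(0).round(3),s.mean(0).round(4))
m=mask(p,(0,80,60),(12,255,255),(270,215,360,305))|mask(p,(75,60,60),(100,255,255),(270,215,360,305))
f=cv2.minAreaRect(cast("top",big(m).reshape(-1,2),.023)[:,:2].astype(np.float32)*1000);print("panel",f)
W0=cloud("top",np.load("top0.npz")["d"])
for nm,(x0,y0,x1,y1),lo in(("pot",(232,258,270,298),.05),("jar",(340,130,380,175),.08),("tub",(470,250,530,305),.05),("bowl",(95,285,160,350),.045)):
    a=[(lambda s:s[s[:,2]>lo].mean(0).round(4))(w[y0:y1,x0:x1].reshape(-1,3)) for w in(W0,W)]; print(nm,a)
E
```

```text
[0.52448129 0.33978425 0.18232089] 27.425
knob 137 [ 0.514 -0.018  0.068] [0.537 0.005 0.085] [ 0.5249 -0.0067  0.0793]
panel ((523.3402099609375, -7.55804443359375), (119.21117401123047, 117.0816650390625), 89.9068832397461)
pot [array([0.501 , 0.1288, 0.0756]), array([0.5012, 0.1291, 0.0754])]
jar [array([ 0.7399, -0.0842,  0.1028]), array([ 0.7402, -0.0843,  0.1033])]
tub [array([ 0.4991, -0.3667,  0.0644]), array([ 0.499 , -0.3667,  0.0645])]
bowl [array([0.4172, 0.3802, 0.0545]), array([0.4425, 0.3378, 0.2186])]
```

View pics/t11.png

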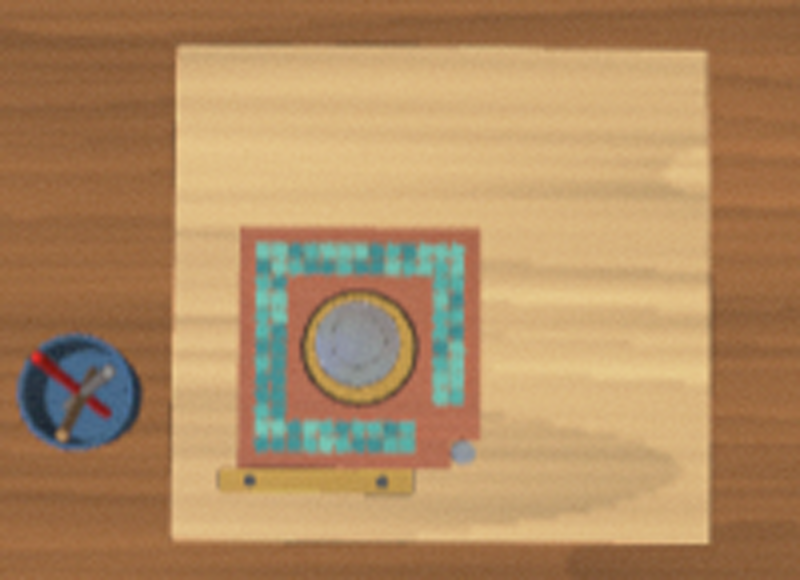

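The weight stands upright inside the medallion (crop centre about 358,346) and the panel lies along the fence. The bowl is hidden by the arm, but the tool never came near it. I'm handing in.

```bash
python3 -c "
from h import *
print(r.hand_in())"
```

```text
the job is handed in; nothing more can be done
None
```

The job is done and handed in at about 27 s of the 69 s allowed. I moved the weight to the green pad, turned the panel home and seated it against pin and fence, then set the weight on the medallion.

**What the last checks showed:**
- **Panel:** the top view put its yaw about 0.1° from the board's. Its centre was within about 1 mm of home, and it did not move when the weight was set down.
- **Notch seating:** in y the panel measured 0.6 to 0.85 mm off home. The pin's own y differed by up to 1.4 mm between measurements, so I could not tell the offset from calibration error.
- **Weight:** it stands upright, about 2 mm from the medallion's centre and inside the rim.
- **Bystanders:** the pot, jar and tub are within 0.5 mm of where they started. The arm hid the bowl in the last picture, so I did not measure it; nothing was moved near it.
- **Wrist force:** the highest reading at the end of any move was about 13 N, while pressing the panel.

**What disagreed:**
- The panel started about 113° (1.98 rad) clockwise, not the 0.8 to 1.25 rad stated, so I followed the measured geometry.
- After the first presses, the tool stood 2.6 mm further out at the far contact than near the pin. I pressed both places again, and the readings agreed to within 0.5 mm.

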